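Release the climate logger from its reading dock

TASK

Push the steel splash plate on the reading dock round on its pin, away from the robot, until it is clear of the logger, then press the logger down to trip its push-push latch and let it spring up. Draw it out and set it down in the grey tray, standing or lying, without dropping it; leave the plate swung open and everything else on the table where it is.

Things in the scene. Friction and masses are not known exactly. Their poses are not given: they have to be found in the camera images.
- dock: Grey reading dock, a fixed box 120 (x) x 150 (y) x 100 mm high with a steel splash plate swinging over its top. Origin: centre of its underside; z up; the face with the small display looks to its -x.
- slot (a point): Centre of the mouth of the dock's slot, 33 (x) x 53 (y) mm, in its top face straight above its origin; dock's axes. Inside, a hook holds the logger down on a spring floor. Pressed 4 mm deeper (about 4 N) the hook lets go for good; hard stop at 9 mm, so press 6 to 8 mm. As the finger backs off, the logger springs up to 25 mm above its latched height in under 1 s and stands there.
- logger: White climate logger, a slab 30 (x) x 50 (y) x 80 mm high, about 80 g, standing in the slot. Origin: centre of its underside; z up; axes parallel to the dock's while in the slot. The upper 38 mm is a plain block, to be gripped across its 30 mm; below that is a notch in the +y end. It cannot be pulled out until the latch is tripped.
- logger_top (a point): Centre of the logger's top face, where to press. Latched, it is 12 mm above the dock's top; sprung up, 37 mm.
- cover (a joint): Angle (rad) of the splash plate, clockwise seen from above: 0 = along the dock's +y, over the logger; 1.57 = along the dock's +x; stop at 1.6. Starts at 0 to 0.3. From 1.0 the logger is uncovered, from 1.3 there is room for fingers. It stays where it is left; about 1 N at the free end moves it.
- pin (a point): The plate's fixed vertical pivot pin, at the height of the dock's top, 66 mm to the dock's -y from the slot's centre. The plate is 52 mm wide and reaches from 20 mm behind the pin to 135 mm beyond it; its underside is 17 mm above the dock's top; both long edges are turned up as rims 3 mm thick with tops 35 mm above the dock's top.
- cover_corner (a point): Point on the outer face of the plate's rim on the robot's side, near the free corner, 120 mm along the plate from the pin and 26 mm to the side, 28 mm above the dock's top. Turns with the plate: its y axis points from the pin to the free end, its x axis is the direction in which to push there to open the plate.
- tray_in (a point): Centre of the inner floor of the grey collecting tray, a fixed open tray 160 (x) x 200 (y) x 30 mm high with 5 mm walls; floor 5 mm above the table; axes parallel to the walls. Empty at the start.
- small_cheese: Bystander: small round cheese, 80 mm across, 50 mm high, far side of the table. Origin: on its underside or axis; leave it where it is.
- waxed_cheese: Bystander: round cheese with black waxed top, 80 mm across, 76 mm high, far side. Origin: on its underside or axis; leave it where it is.
- trier: Bystander: cheese trier: steel rod 12 mm thick with a wooden cross handle 90 mm wide, lying near the robot in the middle. Origin: on its underside or axis; leave it where it is.
- jar: Bystander: glass jar 64 mm across, 85 mm high, far right. Origin: on its underside or axis; leave it where it is.
- brush: Bystander: brush 200 mm long, lying at the left. Origin: on its underside or axis; leave it where it is.
- mould: Bystander: empty white cheese mould, an open cup 100 mm across, 70 mm high, far left. Origin: on its underside or axis; leave it where it is.
- wedge: Bystander: block of cheese 100 x 40 x 45 mm, at the right. Origin: on its underside or axis; leave it where it is.
- tray: The grey tray itself. Origin: centre of its underside, 5 mm below point tray_in.
Mind the look-alikes: they are no part of the job. What is meant by the dock is not red, and is the smaller of those in its own colour.

How it is judged (in metres and radians):
On the way, in this order (a step that is already met when the one before it is completed fails the run):
1. the splash plate is swung clear of the logger (at least 0.9 rad), the logger still latched (value of joint cover above 0.9 rad and x of logger in the frame of dock between -0.008 and 0.008 m and y of logger in the frame of dock between -0.008 and 0.008 m and z of logger in the frame of dock below 0.038 m), for 0.1 s.
2. the logger is pressed at least 3 mm deeper into the slot (x of logger in the frame of dock between -0.008 and 0.008 m and y of logger in the frame of dock between -0.008 and 0.008 m and z of logger in the frame of dock below 0.029 m).
3. the logger has sprung up at least 15 mm above its latched height, still in the slot (x of logger in the frame of dock between -0.008 and 0.008 m and y of logger in the frame of dock between -0.008 and 0.008 m and z of logger in the frame of dock between 0.047 and 0.102 m).
At the end, for the whole second after the job is handed in: The logger rests still inside the tray, standing or lying: the centre of its underside is within the tray's outline and at most 85 mm above its floor (so either way up), its weight on the tray; the splash plate is still open by at least 0.9 rad (value of joint cover above 0.9 rad and x of logger in the frame of tray_in between -0.08 and 0.08 m and y of logger in the frame of tray_in between -0.1 and 0.1 m and z of logger in the frame of tray_in between -0.004 and 0.085 m and contact force between logger and tray above 0.2 N and linear speed of logger below 0.02 m/s); the robot touches nothing.
It fails at once if the logger is dropped: it moves faster than 1 m/s while not held (linear speed of logger above 1 m/s and contact force between the fingers and logger below 0.1 N).
It fails at once if a bystander is shifted by more than 30 mm (distance of any of small_cheese, waxed_cheese, trier, jar, brush, mould, wedge from where it was at the start of the episode above 0.03 m).
It also fails if it takes over 54 s, if anything falls off the work surface, if the arm or the gripper's body presses on something with over 40 N, if the wrist force passes 120 N, or if a joint passes its speed limit or range.

ROBOT

A 6-joint arm with a two-finger parallel gripper is mounted at the origin on the work surface. World frame = base frame: x ahead of the robot, y to its left, z up, the work surface at z = 0. Lengths are in mm, angles in rad, forces in N, time in s.
With the tool pointing down it reaches from about 350 to 725 mm from the base axis. Payload 6 kg.
Tool frame: the origin (TCP) lies between the finger pads; the fingertips stand 11 mm ahead of it and the grasp point (between the pads) lies 8 mm behind it; z points along the fingers, y is the direction in which the jaws open and shut (so a half turn about z gives the same grasp; the last joint's range is limited). The gripper opens to 85 mm and grips with 20 to 120 N. Pads are 22 mm wide; open, the fingers measure 114 mm over their backs; the gripper's body (76 mm by 85 mm) begins 54 mm behind the grasp point. The pads swing forward as they close: fully open they stand 13 mm farther back than shut.
Start: joints at [1.491, 0.04, 0.085, 0, -1.615, -0.334], TCP at [241.227, 549.349, 242.261] pointing down, gripper open.
Joint ranges: [-2.56, 2.56], [-1.29, 2.01], [-1.08, 1.49], [-3.29, 1.98], [-2.81, -0.18], [-2.99, 2.99]. Speed limits (rad/s): [2.57, 2.57, 3.01, 3.14, 3.14, 3.14].

INTERFACE

Orientations are given as a unit quaternion [x, y, z, w].
In Python, from station import bot gives the robot as it stands. The module is installed in compiled form; this text tells all that it offers.
- The arm moves only by the tool send_rows, never from a script. Its argument "increments" is a list of rows, each a list of 3 entries, a list of its own where there are three numbers: the closure, from 0 (fully open) to 1 (shut), then the shift along the tool's x, y, z in m, then the turn, a rotation vector about the tool's x, y, z in rad. A call has 1 to 12 rows; each row shifts and turns the pose as measured when the row begins, along the tool's axes as they then stand; what a row does not reach is not made up. A row lasts 1/8 s, in which the tool goes at most 62.5 mm and 10.7 degrees, less where a joint would pass 70% of its speed; a pose out of reach is approached as far as the arm can. A call with a gripper value outside its range is refused whole. The fingers move at their own pace and stop on an object; "grip_force" is the grip in N (left out, the last holds). Time passes only in rows, so rows that do not move let the fingers close. It gives the time, the measured TCP pose, the force and the opening at its end, in the units of the state.
- bot.state(): the state, without advancing time (a new reading comes with each control period).
- bot.snapshot(name): name is "side" or "top" or "wrist"; returns a dict with "img" (480x640x3 uint8, red, green, blue), "fov_y" (degrees; the focal length in pixels is half the picture's height over the tangent of half this angle, whatever the lens; pixels are square), "cx", "cy" (the principal point, pixels), "view" (4x4, takes a point from world to camera coordinates). Camera axes: x right, y up, looking along -z (the intrinsics and any distortion apply to the point x, -y, -z); pixel columns grow to the right and rows downward; lengths in mm; the calibration is good to about 2 mm. A picture is of the moment at which its call begins. There is no depth.
- bot.sign_off(): hands the job in, once; it reports no verdict.
The state is a dict: "t": time; "q": joint angles; "dq": joint speeds; "tau": joint torques, N m; "tcp_pos": TCP position; "tcp_rot": TCP orientation; "contact_force": force on the tool from outside, world axes, zero at the start; "ft_torque": the same for the moment, N m; "grip_width": opening from 0.0 (shut) to 1.0 (fully open).
Only numpy, scipy, OpenCV 4.12 (cv2) and the standard library are available. Lean on these libraries where they do the work, as an engineer would, in place of code of your own. Each camera call takes 0.05 s, during which the arm holds its last target.

## Working session

There is one attempt and no reset: what is moved stays moved. The work goes in short steps, Python scripts to look and compute and a tool call to move; the robot and the scene stay as the last step left them, time stands still between calls to the robot, and variables do not carry over. Pictures are saved under pics/ and viewed, and the job is handed in when it is done.

Besides the shell and the picture viewer there is one more tool, called after ">>>" by a JSON object that holds its "name" and its "arguments", one argument or row to a line. send_rows: Moves the arm, as the interface text tells. Its arguments: {"type":"object","properties":{"increments":{"type":"array","items":{"type":"array"}},"grip_force":{"type":"number"}},"required":["increments"]}

```bash
mkdir -p pics; python3 - <<'E'
from station import bot
import cv2,json,numpy as np
s=bot.state();print(s)
for n in("side","top","wrist"):
    d=bot.snapshot(n);cv2.imwrite(f"pics/{n}0.png",d["img"][:,:,::-1])
    print(n,{k:v for k,v in d.items() if k!="img"})
E
```

```text
{'t': 0.0, 'q': array([ 1.49066117e+00,  4.08268953e-02,  8.37960713e-02, -5.02352036e-04,
       -1.61552434e+00, -3.33734632e-01]), 'dq': array([-0.00033882,  0.00040684, -0.00098307, -0.00047397,  0.00069481,
       -0.00143937]), 'tau': array([-3.74521442e-04, -3.68208182e+01,  3.47426462e+01,  6.93247318e+00,
       -5.35693762e-03,  5.90447243e-06]), 'tcp_pos': array([241.05955214, 549.09221888, 241.25461653]), 'tcp_rot': array([ 9.78667124e-01, -2.05450297e-01, -1.37708720e-04,  9.04090084e-04]), 'contact_force': array([-0.40459938,  0.60449563,  0.29806121]), 'ft_torque': array([-0.05704155,  0.01718522,  0.01152081]), 'grip_width': 0.9956126733895994}
side {'fov_y': 46.18685735568762, 'cx': 318.2671565506012, 'cy': 235.63852929476204, 'view': array([[ 7.03322302e-01, -7.10801189e-01, -9.97043114e-03,
        -3.63725313e+02],
       [ 4.51748541e-01,  4.36078033e-01,  7.78305342e-01,
        -3.20166653e+02],
       [-5.48872476e-01, -5.51903632e-01,  6.27806806e-01,
        -9.72460253e+02],
       [ 0.00000000e+00,  0.00000000e+00,  0.00000000e+00,
         1.00000000e+00]
[... 174 characters left out ...]
e+01],
       [ 9.87615065e-01, -6.23791427e-03,  1.56772359e-01,
        -5.37463316e+02],
       [-1.56834285e-01, -1.11337024e-02,  9.87562174e-01,
        -1.26095997e+03],
       [ 0.00000000e+00,  0.00000000e+00,  0.00000000e+00,
         1.00000000e+00]])}
wrist {'fov_y': 66.34567985939366, 'cx': 320.53617701679366, 'cy': 232.46195125096241, 'view': array([[-4.01757074e-01, -9.15742000e-01,  2.80039176e-03,
         5.99961704e+02],
       [ 8.67208605e-01, -3.81443176e-01, -3.20078643e-01,
         4.09852890e+01],
       [ 2.94177648e-01, -1.26165335e-01,  9.47386837e-01,
        -3.81492207e+02],
       [ 0.00000000e+00,  0.00000000e+00,  0.00000000e+00,
         1.00000000e+00]])}
```

View pics/side0.png

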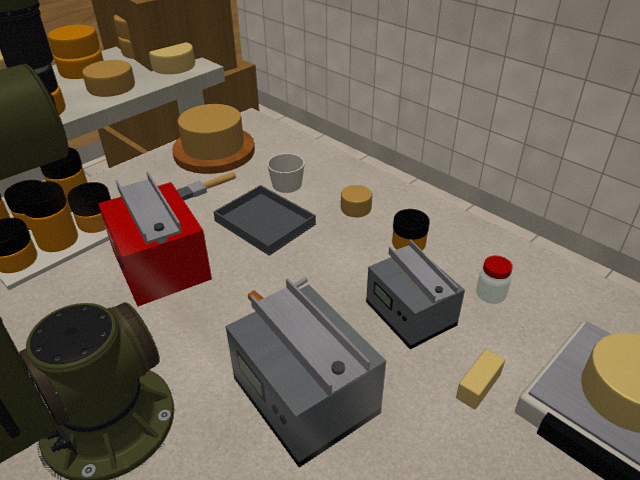

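View pics/top0.png

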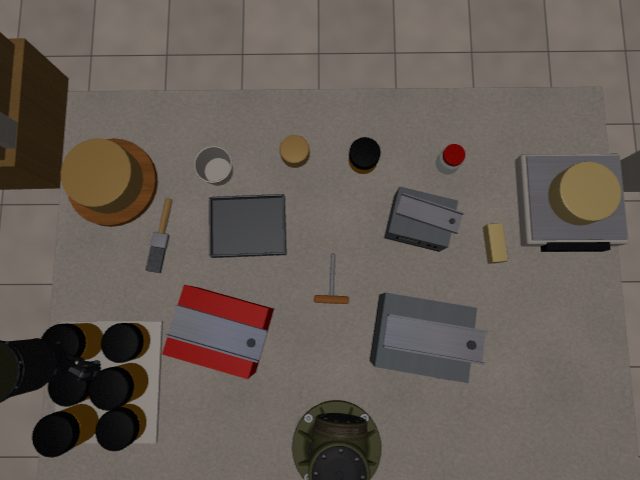

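View pics/wrist0.png

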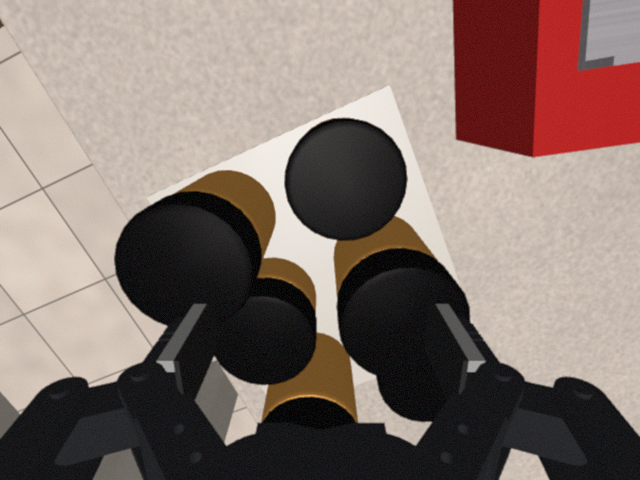

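The real dock is the small grey one at top (423,218), with its pin at the right (452,221). Red and large grey docks are look-alikes. The tray is at (248,226). Next I enlarge both views of the dock.

```bash
cat > h.py <<'E'
import numpy as np,cv2
from station import bot
def ray(d,u,v):
    f=240/np.tan(np.radians(d["fov_y"]/2)); V=d["view"]
    c=np.array([(u-d["cx"])/f,-(v-d["cy"])/f,-1.]); R=V[:3,:3]
    return -R.T@V[:3,3], R.T@c
def onz(d,u,v,z):
    o,r=ray(d,u,v); return o+r*(z-o[2])/r[2]
def proj(d,p):
    f=240/np.tan(np.radians(d["fov_y"]/2)); V=d["view"]
    c=V[:3,:3]@np.asarray(p)+V[:3,3]; return np.array([d["cx"]+f*c[0]/-c[2], d["cy"]-f*c[1]/-c[2]])
def two(d1,p1,d2,p2):
    o1,r1=ray(d1,*p1);o2,r2=ray(d2,*p2)
    A=np.c_[r1,-r2];s=np.linalg.lstsq(A,o2-o1,rcond=None)[0]
    a=o1+s[0]*r1;b=o2+s[1]*r2;return (a+b)/2,np.linalg.norm(a-b)
E
python3 - <<'E'
from h import *
T=cv2.imread("pics/top0.png");S=cv2.imread("pics/side0.png")
cv2.imwrite("pics/topz.png",cv2.resize(T[175:265,375:495],None,fx=6,fy=6,interpolation=2))
cv2.imwrite("pics/sidez.png",cv2.resize(S[235:350,355:475],None,fx=5,fy=5,interpolation=2))
E
```

```text
(no output)
```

View pics/topz.png

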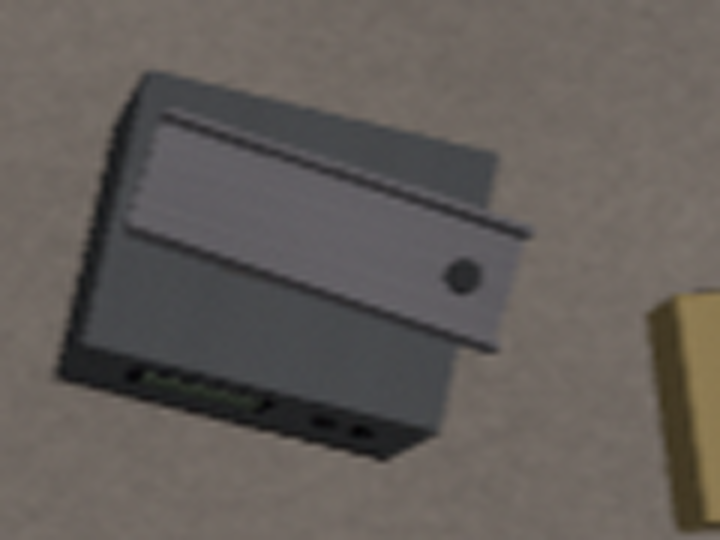

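View pics/sidez.png

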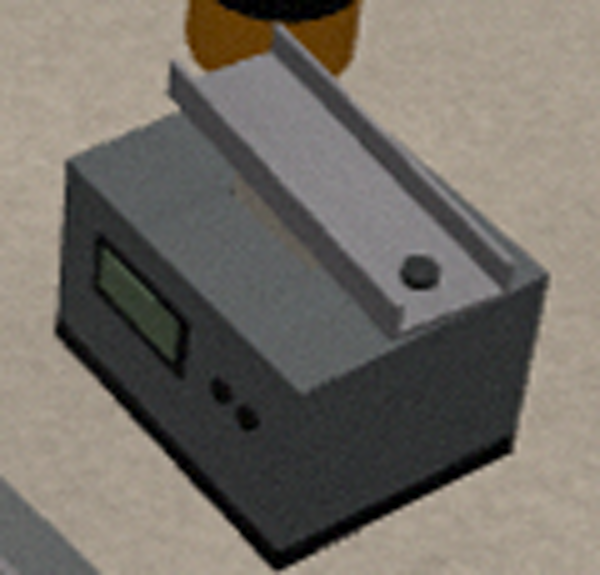

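```bash
python3 - <<'E'
from h import *
t=bot.snapshot("top");s=bot.snapshot("side")
A,B,C,D=[np.array(p)/6+np.array([375,175])-.42 for p in[(150,72),(498,153),(437,432),(83,345)]]
P=[onz(t,*p,100) for p in(A,B,C,D)]
for p in P:print(p.round(1))
print("lens",[np.linalg.norm(P[i]-P[(i+1)%4]).round(1) for i in range(4)])
c=sum(P)/4;print("c",c.round(1))
y=((P[0]-P[1])+(P[3]-P[2]));x=((P[0]-P[3])+(P[1]-P[2]))
ty=np.arctan2(-y[0],y[1]);tx=np.arctan2(x[1],x[0]);print("yaw",ty,tx)
for n,p,q in(("D",D,(68,163)),("C",C,(302,392)),("B",B,(547,277))):
    print(n,two(t,p,s,np.array(q)/5+np.array([355,235])-.4))
e=np.array([-np.sin((tx+ty)/2),np.cos((tx+ty)/2),0]);print("pin exp",c-66*e)
for z in(117,125):print("pin",onz(t,*(np.array((463,275))/6+np.array([375,175])-.42),z))
# rim free end: top & pin end
fn=np.array((125,228))/6+np.array([375,175])-.42; ff=np.array((163,113))/6+np.array([375,175])-.42
pn=np.array((495,352))/6+np.array([375,175])-.42; pf=np.array((530,235))/6+np.array([375,175])-.42
Q=[onz(t,*p,135) for p in(fn,ff,pn,pf)]
for q in Q:print("rim",q.round(1))
print("plate angle cw from y",np.arctan2((Q[0]-Q[2])[0],(Q[0]-Q[2])[1]),np.arctan2((Q[1]-Q[3])[0],(Q[1]-Q[3])[1]))
print("rim side check",two(t,fn,s,np.array((172,62))/5+np.array([355,235])-.4))
# tray
img=t["img"];T=cv2.cvtColor(img,cv2.COLOR_RGB2GRAY)
cv2.imwrite("pics/tray.png",cv2.resize(img[185:270,200:300,::-1],None,fx=7,fy=7,interpolation=2))
E
```

```text
[ 638.6 -163.3  100. ]
[ 603.  -306.5  100. ]
[ 486.5 -276.1  100. ]
[ 523.4 -132.4  100. ]
lens [np.float64(147.5), np.float64(120.4), np.float64(148.3), np.float64(119.2)]
c [ 562.9 -219.6  100. ]
yaw -0.2476268927299511 -0.25914804873648
D (array([ 524.21179758, -133.09587037,  100.41635111]), np.float64(2.278330557443548))
C (array([ 487.19853276, -276.46729706,  102.45724637]), np.float64(2.8038598163888646))
B (array([ 603.02212522, -306.55803389,  100.13195492]), np.float64(0.2121215235569977))
pin exp [ 546.30565933 -283.46969747  100.        ]
pin [ 548.61993935 -285.27949301  117.        ]
pin [ 547.19957451 -283.21598604  125.        ]
rim [ 565.5 -146.   135. ]
rim [ 612.8 -162.7  135. ]
rim [ 514.1 -291.9  135. ]
rim [ 561.6 -308.2  135. ]
plate angle cw from y 0.3384563952565223 0.3385142546508447
rim side check (array([ 567.01092265, -147.32357146,  135.25349627]), np.float64(4.055642026493486))
```

View pics/tray.png

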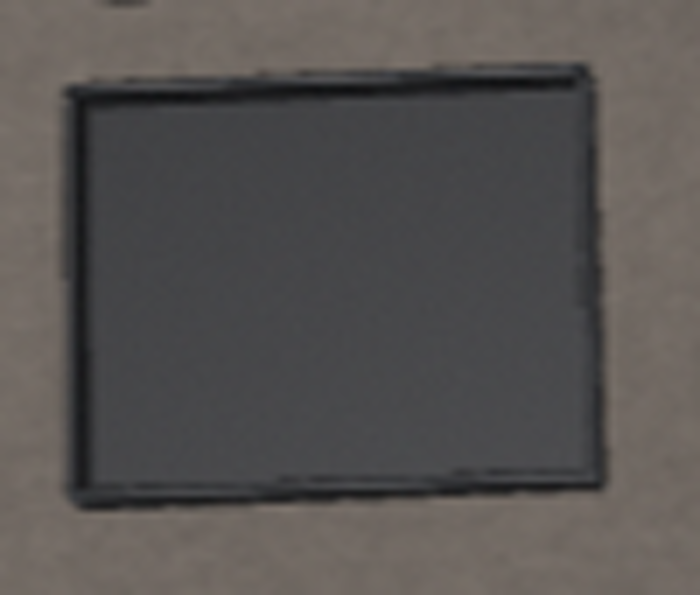

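>>> {"name": "send_rows", "arguments": {
  "increments": [
    [1,[0.039,0.038,0],[0,0,0]],
    [1,[0.039,0.038,0],[0,0,0]],
    [1,[0.039,0.038,0],[0,0,0]],
    [1,[0.039,0.038,0],[0,0,0]],
    [1,[0.039,0.038,0],[0,0,0]],
    [1,[0.039,0.038,0],[0,0,0]],
    [1,[0.039,0.038,0],[0,0,0]],
    [1,[0.039,0.038,0],[0,0,0]],
    [1,[0.039,0.038,0],[0,0,0]],
    [1,[0.039,0.038,0],[0,0,0]],
    [1,[0.039,0.038,0],[0,0,0]],
    [1,[0.039,0.038,0],[0,0,0]]
  ],
  "grip_force": 40
}}

```text
t: 1.75
tcp_pos: [491.7, -72.9, 242.5]
tcp_rot: [0.979, -0.201, 0.002, -0.0]
contact_force: [1.0, 1.6, -0.2]
grip_width: 0.003
```

```bash
cat >> h.py <<'E'
from scipy.spatial.transform import Rotation as Ro
def show(targets=()):
    s=bot.state();R=Ro.from_quat(s["tcp_rot"]).as_matrix()
    print("t",s["t"],"pos",s["tcp_pos"].round(1),"yaw",np.arctan2(R[1,0],R[0,0]).round(3),"z",R[:,2].round(3),"F",s["contact_force"].round(1),"gw",round(s["grip_width"],3),"q",s["q"].round(2))
    return s,R
def plan(wps):
    """wps: list of (x,y,z,yaw) world; prints rows in tool axes (each from previous nominal)"""
    s,R=show();p=s["tcp_pos"];
    for w in wps:
        c,si=np.cos(w[3]),np.sin(w[3])
        Rn=np.array([[c,si,0],[si,-c,0],[0,0,-1]])
        d=R.T@(np.array(w[:3])-p)/1000; rv=Ro.from_matrix(R.T@Rn).as_rotvec()
        print(np.round(d,4).tolist(),np.round(rv,3).tolist())
        p=np.array(w[:3],float);R=Rn
pin=np.array([546.8,-283.5]);dock=np.array([563,-219.6]);dyaw=-.253
def fing(phi,a,s):
    e=np.array([np.sin(phi),np.cos(phi)]);n=np.array([np.cos(phi),-np.sin(phi)])
    return pin+a*e-s*n
E
python3 - <<'E'
from h import *
t=bot.snapshot("top")
q=[onz(t,*(np.array(p)/7+np.array([200,185])-.43),30) for p in((67,88),(588,66),(605,487),(75,503))]
for a in q:print(a.round(1))
print(sum(q)/4,[np.linalg.norm(q[i]-q[i-1]).round() for i in range(4)])
x,y=fing(.34,115,60);plan([(x,y,240,-.34)])
E
```

```text
[630.9 330.5  30. ]
[638.  133.1  30. ]
[477.9 125.8  30. ]
[473.  322.9  30. ]
[554.96514214 228.06173783  30.        ] [np.float64(158.0), np.float64(198.0), np.float64(160.0), np.float64(197.0)]
t 1.8 pos [492.4 -77.8 241.7] yaw -0.41 z [ 0.002 -0.003 -1.   ] F [-2.7 -0.8 -1.3] gw -0.003 q [ 0.25 -0.23 -0.17  0.   -1.63  0.91]
[0.0639, 0.0564, 0.0021] [0.002, -0.003, -0.07]
```

>>> {"name": "send_rows", "arguments": {
  "increments": [
    [1,[0.032,0.028,0],[0,0,-0.035]],
    [1,[0.032,0.028,0],[0,0,-0.035]],
    [1,[0,0,0.05],[0,0,0]],
    [1,[0,0,0.03],[0,0,0]],
    [1,[0,0,0],[0,0,0]]
  ]
}}

```text
t: 2.42
tcp_pos: [531.4, -159.9, 159.5]
tcp_rot: [0.985, -0.171, 0.001, 0.001]
contact_force: [0.1, -0.4, -0.1]
grip_width: -0.001
```

```bash
python3 - <<'E'
from h import *
x,y=fing(.34,115,60);plan([(x,y,130,-.34)])
cv2.imwrite("pics/w1.png",bot.snapshot("wrist")["img"][:,:,::-1])
E
```

```text
t 2.425 pos [ 531.4 -159.9  159.5] yaw -0.343 z [ 0.002 -0.003 -1.   ] F [ 0.1 -0.4 -0.1] gw -0.001 q [ 0.07 -0.08 -0.18  0.   -1.46  1.16]
[-0.0044, -0.0037, 0.0295] [0.002, -0.003, -0.003]
```

View pics/w1.png

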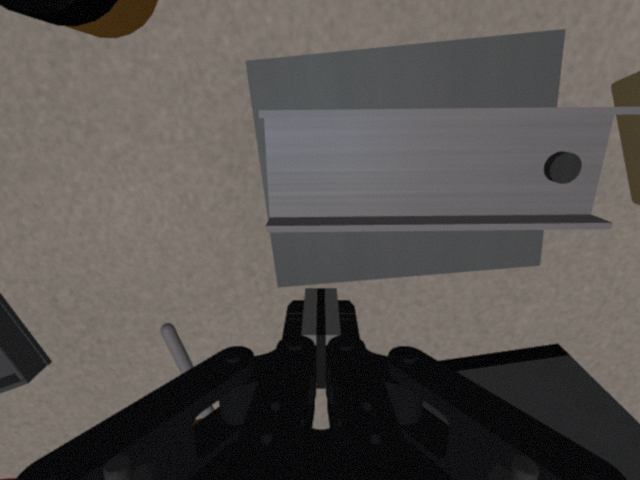

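>>> {"name": "send_rows", "arguments": {
  "increments": [
    [1,[-0.004,-0.004,0.02],[0,0,0]],
    [1,[0,0,0.011],[0,0,0]],
    [1,[0,0,0],[0,0,0]]
  ]
}}

```text
t: 2.85
tcp_pos: [532.1, -154.9, 135.3]
tcp_rot: [0.985, -0.17, 0.006, 0.001]
contact_force: [-0.2, 0.4, 1.1]
grip_width: -0.001
```

```bash
python3 - <<'E'
from h import *
w=[]
for ph,a in [(.34,115)]+[(.34+.12*i,115-2*i) for i in range(1,12)]:
    x,y=fing(ph,a,37);w.append((x,y,129,-ph))
plan(w)
E
```

```text
t 2.85 pos [ 532.1 -154.9  135.3] yaw -0.342 z [ 0.012 -0.005 -1.   ] F [-0.2  0.4  1.1] gw -0.001 q [ 0.08 -0.08 -0.23  0.01 -1.41  1.15]
[0.0196, 0.0013, 0.0066] [0.001, -0.013, -0.002]
[0.0138, -0.0016, 0.0] [0.0, 0.0, 0.12]
[0.0136, -0.0016, 0.0] [0.0, 0.0, 0.12]
[0.0133, -0.0016, 0.0] [0.0, 0.0, 0.12]
[0.0131, -0.0017, 0.0] [0.0, 0.0, 0.12]
[0.0128, -0.0017, 0.0] [0.0, 0.0, 0.12]
[0.0126, -0.0017, 0.0] [0.0, 0.0, 0.12]
[0.0124, -0.0017, 0.0] [0.0, 0.0, 0.12]
[0.0121, -0.0017, 0.0] [0.0, 0.0, 0.12]
[0.0119, -0.0017, 0.0] [0.0, 0.0, 0.12]
[0.0116, -0.0017, 0.0] [0.0, 0.0, 0.12]
[0.0114, -0.0018, 0.0] [0.0, 0.0, 0.12]
```

>>> {"name": "send_rows", "arguments": {
  "increments": [
    [1,[0.01,0.001,0.007],[0,-0.012,0]],
    [1,[0.01,0,0.002],[0,0,0]],
    [1,[0.014,-0.0015,0],[0,0,0.12]],
    [1,[0.014,-0.0015,0],[0,0,0.12]],
    [1,[0.014,-0.0015,0],[0,0,0.12]]
  ]
}}

```text
t: 3.48
tcp_pos: [594.1, -177.5, 132.5]
tcp_rot: [0.937, -0.348, 0.004, -0.001]
contact_force: [-0.8, 0.5, -1.0]
grip_width: -0.0
```

```bash
python3 - <<'E'
from h import *
s,R=show()
w=[]
for ph,a in [(.70,109)]+[(.70+.12*i,109-2*i) for i in range(1,10)]:
    x,y=fing(ph,a,37);w.append((x,y,129,-ph))
plan(w)
cv2.imwrite("pics/t2.png",cv2.resize(bot.snapshot("top")["img"][120:300,340:500,::-1],None,fx=4,fy=4))
E
```

```text
t 3.475 pos [ 594.1 -177.5  132.5] yaw -0.711 z [ 0.007 -0.001 -1.   ] F [-0.8  0.5 -1. ] gw -0.0 q [ 0.03  0.1  -0.05  0.   -1.41  0.83]
t 3.475 pos [ 594.1 -177.5  132.5] yaw -0.711 z [ 0.007 -0.001 -1.   ] F [-0.8  0.5 -1. ] gw -0.0 q [ 0.03  0.1  -0.05  0.   -1.41  0.83]
[-0.0049, 0.0027, 0.0035] [-0.004, -0.006, -0.011]
[0.0131, -0.0017, 0.0] [0.0, 0.0, 0.12]
[0.0128, -0.0017, 0.0] [0.0, 0.0, 0.12]
[0.0126, -0.0017, 0.0] [0.0, 0.0, 0.12]
[0.0124, -0.0017, 0.0] [0.0, 0.0, 0.12]
[0.0121, -0.0017, 0.0] [0.0, 0.0, 0.12]
[0.0119, -0.0017, 0.0] [0.0, 0.0, 0.12]
[0.0116, -0.0017, 0.0] [0.0, 0.0, 0.12]
[0.0114, -0.0018, 0.0] [0.0, 0.0, 0.12]
[0.0112, -0.0018, 0.0] [0.0, 0.0, 0.12]
```

View pics/t2.png

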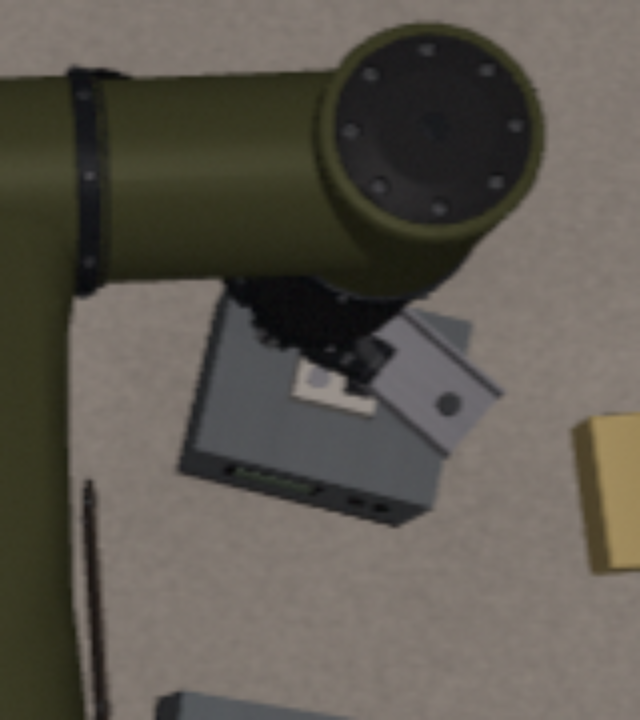

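>>> {"name": "send_rows", "arguments": {
  "increments": [
    [1,[0.009,0,0],[0,0,0.11]],
    [1,[0.012,0,0],[0,0,0.12]],
    [1,[0.012,0,0],[0,0,0.12]],
    [1,[0.012,-0.001,0],[0,0,0.12]],
    [1,[0.012,-0.001,0],[0,0,0.12]]
  ]
}}

```text
t: 4.15
tcp_pos: [632.3, -222.8, 135.9]
tcp_rot: [0.792, -0.611, 0.005, -0.004]
contact_force: [1.2, 2.2, -1.0]
grip_width: 0.004
```

```bash
python3 - <<'E'
from h import *
w=[]
for ph,a in [(1.29,99)]+[(1.29+.11*i,99-2*i) for i in range(1,5)]:
    x,y=fing(ph,a,37);w.append((x,y,130,-ph))
plan(w)
s=bot.state();r=s["tcp_pos"][:2]-pin
print(np.hypot(*r), np.arctan2(r[0],r[1])+np.arcsin(37/np.hypot(*r)))
E
```

```text
t 4.15 pos [ 632.3 -222.8  135.9] yaw -1.315 z [ 0.012 -0.    -1.   ] F [ 1.2  2.2 -1. ] gw 0.004 q [-0.04  0.23  0.1  -0.   -1.43  0.3 ]
[-0.0024, 0.0001, 0.0059] [-0.012, -0.003, -0.025]
[0.0109, -0.0015, 0.0] [0.0, 0.0, 0.11]
[0.0107, -0.0015, 0.0] [0.0, 0.0, 0.11]
[0.0104, -0.0015, 0.0] [0.0, 0.0, 0.11]
[0.0102, -0.0015, 0.0] [0.0, 0.0, 0.11]
104.82411923938783 1.3142008328269448
```

>>> {"name": "send_rows", "arguments": {
  "increments": [
    [1,[0.011,-0.001,0.003],[-0.012,0,0.1]],
    [1,[0.01,-0.001,0.001],[0,0,0.1]],
    [1,[0.01,-0.001,0.001],[0,0,0.1]],
    [1,[0.008,-0.001,0],[0,0,0.08]],
    [1,[0,0,0],[0,0,0]]
  ]
}}

```text
t: 4.78
tcp_pos: [644.4, -261.4, 134.8]
tcp_rot: [-0.66, 0.751, -0.004, 0.002]
contact_force: [-0.1, -0.1, 0.6]
grip_width: -0.002
```

```bash
python3 - <<'E'
from h import *
show()
s=bot.state();r=s["tcp_pos"][:2]-pin
print(np.hypot(*r), np.arctan2(r[0],r[1])+np.arcsin(37/np.hypot(*r)))
E
```

```text
t 4.775 pos [ 644.4 -261.4  134.8] yaw -1.699 z [ 0.008 -0.003 -1.   ] F [-0.1 -0.1  0.6] gw -0.002 q [-0.1   0.3   0.18  0.   -1.44 -0.03]
100.06971298766912 1.7270815830300665
```

>>> {"name": "send_rows", "arguments": {
  "increments": [
    [1,[-0.015,0,0],[0,0,0]],
    [1,[-0.01,0,-0.04],[0,0,0.06]],
    [1,[-0.0,0.035,-0.05],[0,0,0.06]],
    [1,[0,0.035,-0.02],[0,0,0]],
    [1,[0,0,0],[0,0,0]]
  ]
}}

```text
t: 5.4
tcp_pos: [577.2, -215.8, 248.4]
tcp_rot: [-0.617, 0.787, -0.004, 0.002]
contact_force: [-0.3, -0.0, -0.5]
grip_width: -0.001
```

```bash
python3 - <<'E'
from h import *
show()
d=bot.snapshot("wrist");cv2.imwrite("pics/w3.png",d["img"][:,:,::-1])
s=bot.snapshot("side");cv2.imwrite("pics/s3.png",cv2.resize(s["img"][215:365,340:500,::-1],None,fx=4,fy=4,interpolation=2))
print(proj(d,[563,-219.6,112]),proj(s,[563,-219.6,112]))
E
```

```text
t 5.4 pos [ 577.2 -215.8  248.4] yaw -1.811 z [ 0.008 -0.004 -1.   ] F [-0.3 -0.  -0.5] gw -0.001 q [-0.03  0.08  0.13  0.   -1.62 -0.21]
[340.19121104 213.08882183] [414.94675083 274.07107168]
```

View pics/w3.png

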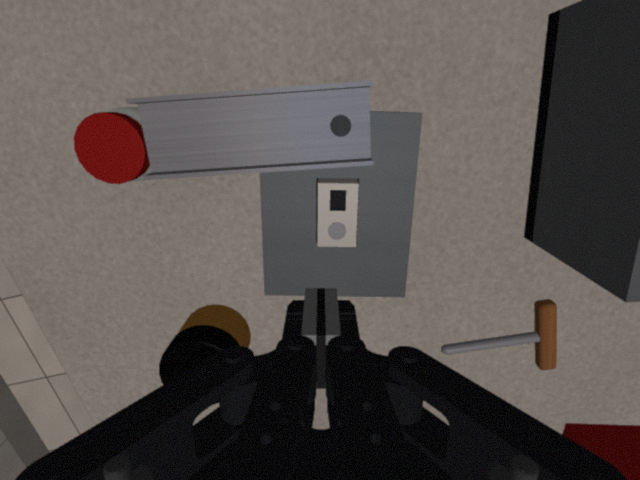

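View pics/s3.png

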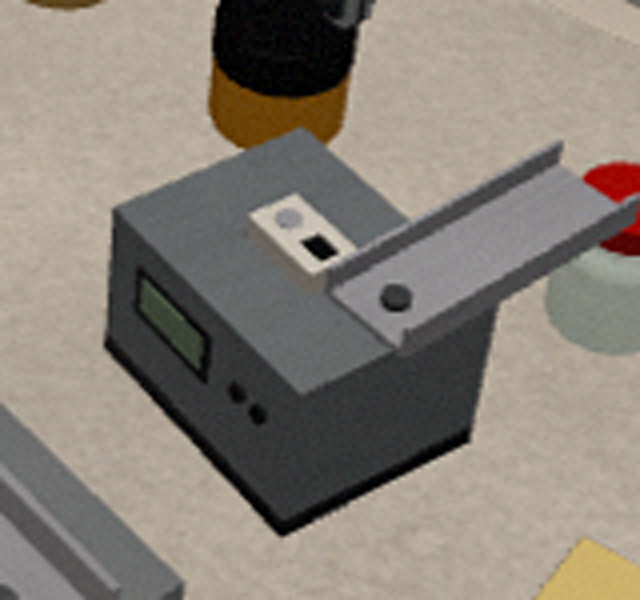

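```bash
python3 - <<'E'
from h import *
d=bot.snapshot("wrist");im=cv2.cvtColor(d["img"],cv2.COLOR_RGB2GRAY)
m=np.uint8(im>150)[160:270,290:385]
m=cv2.morphologyEx(m,cv2.MORPH_CLOSE,np.ones((15,15)))
cs,_=cv2.findContours(m,0,2);c=max(cs,key=cv2.contourArea)+np.array([290,160])
r=cv2.minAreaRect(c);print(r)
b=cv2.boxPoints(r);P=[onz(d,*p,112) for p in b];print(np.round(P,1),onz(d,*r[0],112))
plan([(563,-219.6,150,-1.824),(563,-219.6,124,-1.824)])
E
```

```text
((338.0, 199.0), (28.0, 38.0), 90.0)
[[ 573.3 -244.9  112. ]
 [ 546.4 -238.3  112. ]
 [ 550.8 -217.6  112. ]
 [ 578.4 -224.3  112. ]] [ 562.19533933 -231.3765291   112.        ]
t 5.55 pos [ 577.8 -216.1  243.9] yaw -1.812 z [ 0.001 -0.003 -1.   ] F [ 0.  -0.5 -0.4] gw 0.002 q [-0.03  0.08  0.13  0.   -1.62 -0.21]
[0.0067, 0.0138, 0.0939] [-0.002, -0.002, 0.012]
[0.0, 0.0, 0.026] [0.0, 0.0, 0.0]
```

>>> {"name": "send_rows", "arguments": {
  "increments": [
    [1,[0.006,0.013,0.04],[0,0,0.012]],
    [1,[0,0,0.04],[0,0,0]],
    [1,[0,0,0],[0,0,0]],
    [1,[0,0,0],[0,0,0]]
  ]
}}

```text
t: 6.05
tcp_pos: [564.4, -218.7, 158.0]
tcp_rot: [-0.613, 0.79, 0.001, -0.003]
contact_force: [-0.1, 0.6, 1.3]
grip_width: 0.002
```

```bash
python3 - <<'E'
from h import *
plan([(564,-219.7,128,-1.824),(564,-219.7,116,-1.824)])
E
```

```text
t 6.05 pos [ 564.4 -218.7  158. ] yaw -1.823 z [-0.006 -0.003 -1.   ] F [-0.1  0.6  1.3] gw 0.002 q [-0.04  0.06 -0.04  0.   -1.47 -0.21]
[0.0009, 0.0, 0.03] [0.005, -0.004, 0.001]
[0.0, 0.0, 0.012] [0.0, 0.0, 0.0]
```

>>> {"name": "send_rows", "arguments": {
  "increments": [
    [1,[0,0,0.024],[0.003,0,0]],
    [1,[0,0,0.006],[0,0,0]],
    [1,[0,0,0.006],[0,0,0]],
    [1,[0,0,0],[0,0,0]]
  ]
}}

```text
t: 6.55
tcp_pos: [567.5, -219.6, 127.0]
tcp_rot: [-0.613, 0.79, -0.004, -0.0]
contact_force: [-0.2, -0.7, 0.9]
grip_width: -0.004
```

>>> {"name": "send_rows", "arguments": {
  "increments": [
    [1,[0,0.002,0.006],[0,0,0]],
    [1,[0,0.001,0.006],[0,0,0]],
    [1,[0,0,0],[0,0,0]]
  ]
}}

```text
t: 6.92
tcp_pos: [566.1, -219.4, 117.7]
tcp_rot: [-0.613, 0.79, -0.006, 0.001]
contact_force: [1.5, 0.5, 2.9]
grip_width: 0.001
```

>>> {"name": "send_rows", "arguments": {
  "increments": [
    [1,[0,0.001,0.003],[0,0,0]],
    [1,[0,0,0.001],[0,0,0]]
  ]
}}

```text
t: 7.18
tcp_pos: [565.7, -219.3, 114.6]
tcp_rot: [-0.613, 0.79, -0.007, 0.002]
contact_force: [-0.0, -0.3, 3.8]
grip_width: -0.002
```

>>> {"name": "send_rows", "arguments": {
  "increments": [
    [1,[0,0,-0.01],[0,0,0]],
    [1,[0,0,-0.02],[0,0,0]],
    [1,[0,0,-0.03],[0,0,0]],
    [1,[0,0,-0.03],[0,0,0]],
    [0.2,[0,0,-0.02],[0,0,0]],
    [0.2,[0,0,0],[0,0,0]],
    [0.2,[0,0,0],[0,0,0]]
  ]
}}

```text
t: 8.05
tcp_pos: [562.6, -218.0, 230.3]
tcp_rot: [-0.613, 0.79, -0.005, 0.001]
contact_force: [0.7, -0.0, -0.2]
grip_width: 0.638
```

```bash
python3 - <<'E'
from h import *
plan([(564,-219.7,127,-1.824)])
d=bot.snapshot("wrist");cv2.imwrite("pics/w4.png",d["img"][:,:,::-1])
s=bot.snapshot("side");cv2.imwrite("pics/s4.png",cv2.resize(s["img"][215:365,340:500,::-1],None,fx=4,fy=4,interpolation=2))
E
```

```text
t 8.05 pos [ 562.6 -218.   230.3] yaw -1.822 z [ 0.007 -0.006 -1.   ] F [ 0.7 -0.  -0.2] gw 0.638 q [-0.03  0.04  0.06  0.01 -1.58 -0.22]
[0.0009, -0.0009, 0.1033] [-0.009, -0.004, 0.002]
```

View pics/w4.png

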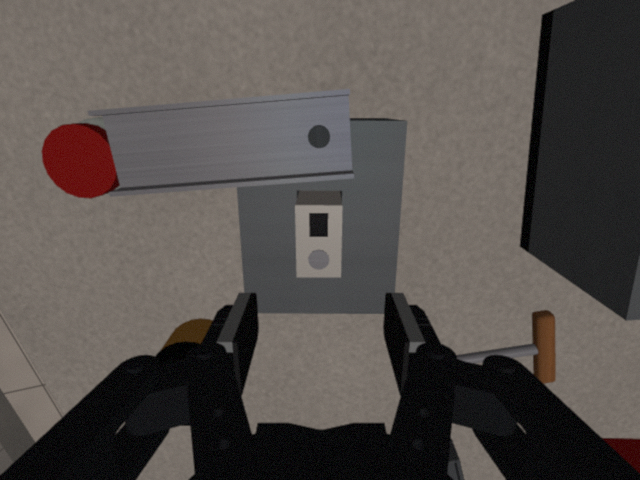

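View pics/s4.png

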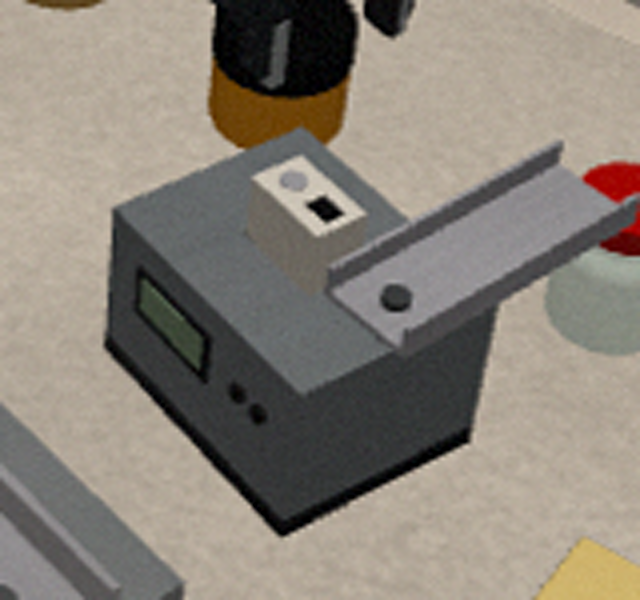

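>>> {"name": "send_rows", "arguments": {
  "increments": [
    [0.2,[0.001,-0.001,0.04],[-0.005,0,0]],
    [0.2,[0,0,0.035],[0,0,0]],
    [0.2,[0,0,0.015],[0,0,0]],
    [0.2,[0,0,0],[0,0,0]]
  ]
}}

```text
t: 8.65
tcp_pos: [562.7, -219.9, 135.8]
tcp_rot: [-0.613, 0.79, -0.002, -0.002]
contact_force: [-0.2, -0.4, -0.3]
grip_width: 0.801
```

```bash
python3 - <<'E'
from h import *
plan([(564,-219.7,116,-1.824)])
d=bot.snapshot("wrist");cv2.imwrite("pics/w5.png",d["img"][:,:,::-1])
E
```

```text
t 8.65 pos [ 562.7 -219.9  135.8] yaw -1.822 z [-0.001 -0.005 -1.   ] F [-0.2 -0.4 -0.3] gw 0.801 q [-0.04  0.06 -0.09  0.01 -1.42 -0.21]
[-0.0007, -0.0012, 0.0198] [-0.0, -0.005, 0.002]
```

View pics/w5.png

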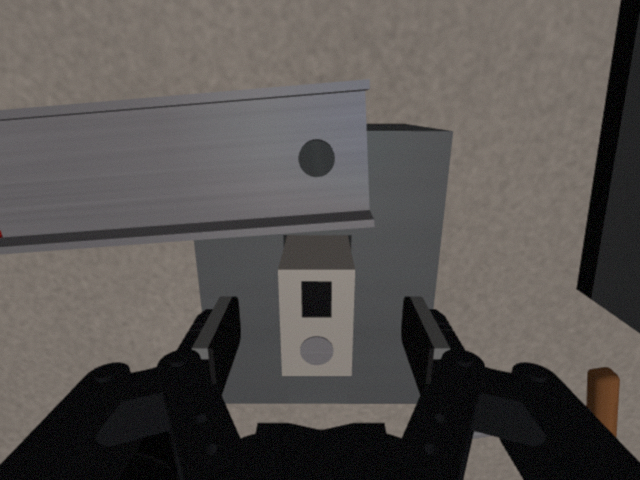

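>>> {"name": "send_rows", "arguments": {
  "increments": [
    [0.2,[0,-0.001,0.016],[0,0,0]],
    [0.2,[0,0,0.005],[0,0,0]],
    [0.2,[0,0,0],[0,0,0]]
  ],
  "grip_force": 40
}}

```text
t: 9.07
tcp_pos: [565.4, -220.7, 117.2]
tcp_rot: [-0.613, 0.79, -0.004, -0.0]
contact_force: [0.5, -0.1, 0.3]
grip_width: 0.802
```

>>> {"name": "send_rows", "arguments": {
  "increments": [
    [1,[0,0.001,0],[0,0,0]],
    [1,[0,0,0],[0,0,0]],
    [1,[0,0,0],[0,0,0]],
    [1,[0,0,0],[0,0,0]],
    [1,[0,0,0],[0,0,0]],
    [1,[0,0,0],[0,0,0]]
  ]
}}

```text
t: 9.82
tcp_pos: [564.8, -220.5, 118.3]
tcp_rot: [-0.613, 0.79, -0.004, 0.0]
contact_force: [0.1, 0.2, -0.4]
grip_width: 0.346
```

```bash
python3 - <<'E'
from h import *
plan([(564,-219.7,230,-1.824)])
d=bot.snapshot("wrist");cv2.imwrite("pics/w6.png",d["img"][:,:,::-1])
E
```

```text
t 9.825 pos [ 564.8 -220.5  118.3] yaw -1.822 z [ 0.006 -0.007 -1.   ] F [ 0.1  0.2 -0.4] gw 0.346 q [-0.04  0.07 -0.11  0.01 -1.38 -0.21]
[0.0, 0.0002, -0.1117] [-0.007, -0.005, 0.002]
```

View pics/w6.png

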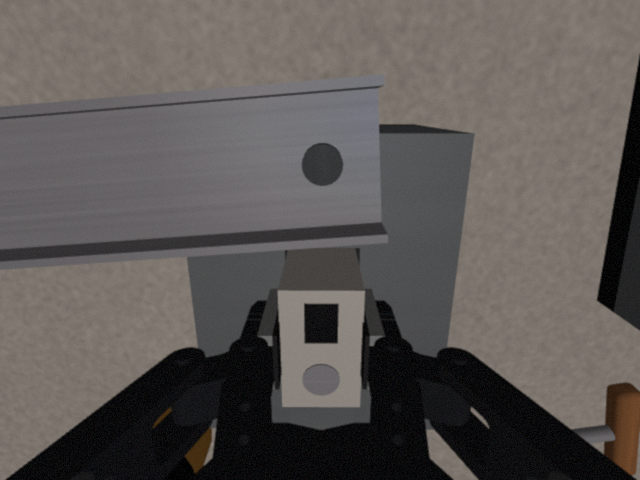

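>>> {"name": "send_rows", "arguments": {
  "increments": [
    [1,[0,0,-0.015],[0,0,0]],
    [1,[0,0,-0.02],[0,0,0]],
    [1,[0,0,-0.025],[0,0,0]],
    [1,[0,0,-0.025],[0,0,0]],
    [1,[0,0,-0.025],[0,0,0]],
    [1,[0,0,-0.01],[0,0,0]],
    [1,[0,0,0],[0,0,0]]
  ]
}}

```text
t: 10.75
tcp_pos: [564.1, -220.0, 247.4]
tcp_rot: [-0.613, 0.79, -0.006, 0.001]
contact_force: [1.1, 0.2, -1.2]
grip_width: 0.344
```

```bash
python3 - <<'E'
from h import *
plan([(555,220,245,-1.53)])
d=bot.snapshot("wrist");cv2.imwrite("pics/w7.png",d["img"][:,:,::-1])
s=bot.snapshot("side");cv2.imwrite("pics/s7.png",s["img"][:,:,::-1])
E
```

```text
t 10.75 pos [ 564.1 -220.   247.4] yaw -1.822 z [ 0.009 -0.008 -1.   ] F [ 1.1  0.2 -1.2] gw 0.344 q [-0.04  0.05  0.1   0.01 -1.61 -0.21]
[-0.424, 0.1181, -0.0011] [-0.01, -0.007, -0.292]
```

View pics/s7.png

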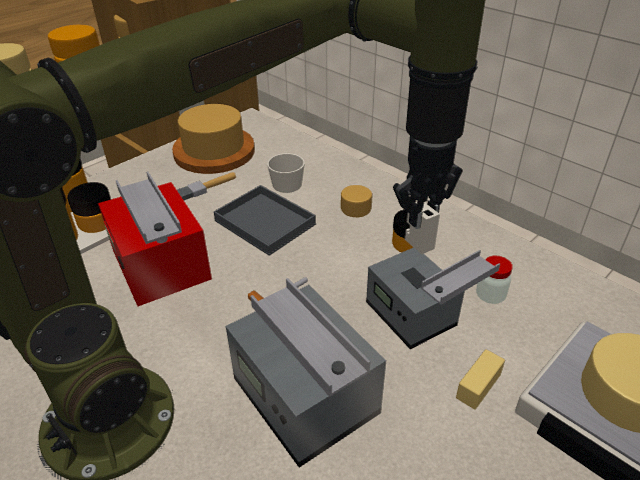

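>>> {"name": "send_rows", "arguments": {
  "increments": [
    [1,[-0.025,0.007,0],[0,0,0]],
    [1,[-0.045,0.0125,0],[0,0,0]],
    [1,[-0.045,0.0125,0],[0,0,0]],
    [1,[-0.045,0.0125,0],[0,0,0]],
    [1,[-0.045,0.0125,0],[0,0,0]],
    [1,[-0.045,0.0125,0],[0,0,0]],
    [1,[-0.045,0.0125,0],[0,0,0]],
    [1,[-0.045,0.0125,0],[0,0,0]],
    [1,[-0.045,0.0125,0],[0,0,0]],
    [1,[-0.025,0.007,0],[0,0,0]],
    [1,[0,0,0],[0,0,0]]
  ]
}}

```text
t: 12.22
tcp_pos: [549.9, 218.1, 225.2]
tcp_rot: [-0.612, 0.79, -0.0, -0.011]
contact_force: [0.3, -0.7, -1.4]
grip_width: 0.344
```

```bash
python3 - <<'E'
from h import *
plan([(555,225,245,-1.53),(555,225,67,-1.53)])
d=bot.snapshot("wrist");cv2.imwrite("pics/w8.png",d["img"][:,:,::-1])
E
```

```text
t 12.225 pos [549.9 218.1 225.2] yaw -1.823 z [-0.017 -0.014 -1.   ] F [ 0.3 -0.7 -1.4] gw 0.344 q [ 0.72  0.03  0.05 -0.   -1.61 -0.97]
[-0.0076, -0.003, -0.02] [0.015, -0.015, -0.293]
[0.0, 0.0, 0.178] [0.0, 0.0, 0.0]
```

View pics/w8.png

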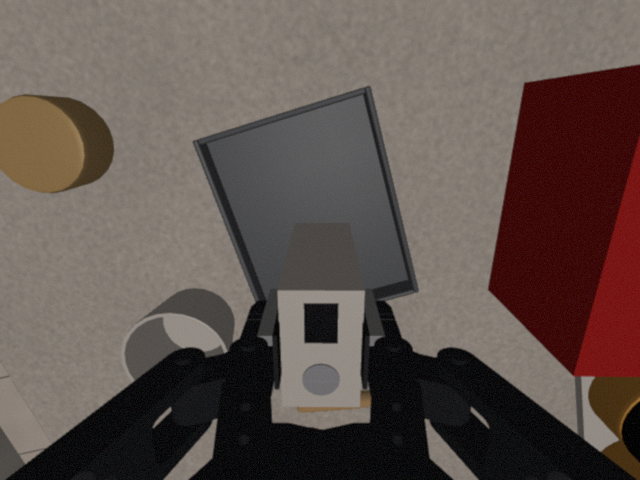

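>>> {"name": "send_rows", "arguments": {
  "increments": [
    [1,[-0.004,-0.002,0.02],[0.015,-0.015,-0.145]],
    [1,[-0.004,-0.002,0.03],[0,0,-0.145]],
    [1,[0,0,0.035],[0,0,0]],
    [1,[0,0,0.03],[0,0,0]],
    [1,[0,0,0.012],[0,0,0]],
    [1,[0,0,0],[0,0,0]]
  ]
}}

```text
t: 13.02
tcp_pos: [555.7, 217.5, 93.9]
tcp_rot: [0.721, -0.693, 0.001, 0.001]
contact_force: [0.5, -0.3, -0.2]
grip_width: 0.343
```

```bash
python3 - <<'E'
from h import *
plan([(555,225,67,-1.53)])
E
```

```text
t 13.025 pos [555.7 217.5  93.9] yaw -1.53 z [ 0.001 -0.003 -1.   ] F [ 0.5 -0.3 -0.2] gw 0.343 q [ 0.71  0.07 -0.16  0.   -1.35 -0.67]
[-0.0077, 0.0004, 0.0269] [-0.001, -0.003, -0.0]
```

>>> {"name": "send_rows", "arguments": {
  "increments": [
    [1,[-0.004,0,0.01],[0,0,0]],
    [1,[0,0,0.008],[0,0,0]],
    [1,[0,0,0.005],[0,0,0]],
    [1,[0,0,0],[0,0,0]]
  ]
}}

```text
t: 13.52
tcp_pos: [557.0, 222.2, 72.6]
tcp_rot: [0.721, -0.693, 0.002, -0.001]
contact_force: [-0.9, 0.7, -0.3]
grip_width: 0.343
```

>>> {"name": "send_rows", "arguments": {
  "increments": [
    [1,[0,0,0.003],[0,0,0]],
    [1,[0,0,0.002],[0,0,0]],
    [1,[0,0,0],[0,0,0]]
  ]
}}

```text
t: 13.9
tcp_pos: [557.3, 222.4, 67.9]
tcp_rot: [0.721, -0.693, 0.002, -0.002]
contact_force: [0.7, -0.0, -0.5]
grip_width: 0.343
```

>>> {"name": "send_rows", "arguments": {
  "increments": [
    [1,[0,0,0.001],[0,0,0]],
    [1,[0,0,0.001],[0,0,0]],
    [1,[0,0,0],[0,0,0]]
  ]
}}

```text
t: 14.28
tcp_pos: [557.5, 222.6, 66.4]
tcp_rot: [0.721, -0.692, 0.002, -0.002]
contact_force: [-0.5, -0.7, -0.3]
grip_width: 0.343
```

```bash
python3 - <<'E'
from h import *
show()
s=bot.snapshot("side");cv2.imwrite("pics/s9.png",cv2.resize(s["img"][140:270,200:360,::-1],None,fx=4,fy=4,interpolation=2))
show()
E
```

```text
t 14.275 pos [557.5 222.6  66.4] yaw -1.53 z [ 0.006 -0.    -1.   ] F [-0.5 -0.7 -0.3] gw 0.343 q [ 0.72  0.09 -0.19  0.   -1.29 -0.68]
t 14.325 pos [557.6 222.5  66.4] yaw -1.53 z [ 0.006 -0.    -1.   ] F [-0.2  0.5  0.9] gw 0.345 q [ 0.72  0.09 -0.19  0.   -1.29 -0.68]
```

View pics/s9.png

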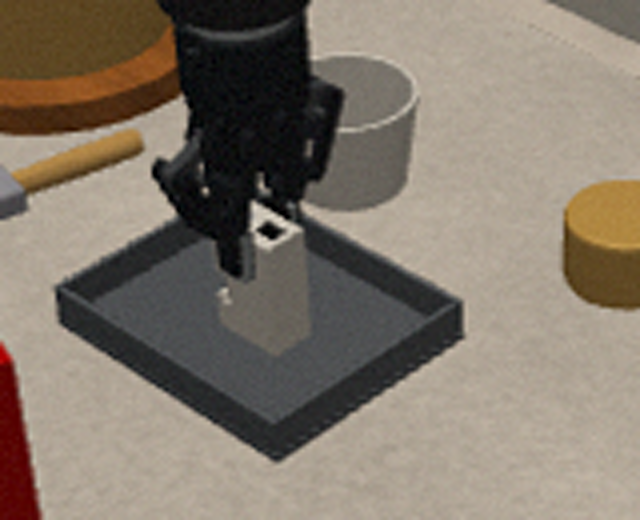

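>>> {"name": "send_rows", "arguments": {
  "increments": [
    [1,[0,0,0.002],[0,0,0]],
    [1,[0,0,0.001],[0,0,0]],
    [1,[0,0,0],[0,0,0]]
  ]
}}

```text
t: 14.7
tcp_pos: [558.0, 222.7, 66.4]
tcp_rot: [0.722, -0.692, 0.003, -0.003]
contact_force: [-0.3, -0.9, -0.2]
grip_width: 0.344
```

>>> {"name": "send_rows", "arguments": {
  "increments": [
    [1,[0,0,0.003],[0,0,0]],
    [1,[0,0,0.003],[0,0,0]]
  ]
}}

```text
t: 14.95
tcp_pos: [559.0, 223.0, 66.3]
tcp_rot: [0.722, -0.692, 0.004, -0.004]
contact_force: [-9.3, -1.2, 17.2]
grip_width: 0.348
```

Contact at 66.3, exactly as predicted. I ease off, then open.

>>> {"name": "send_rows", "arguments": {
  "increments": [
    [1,[0,0,0],[0,0,0]],
    [1,[0,0,0],[0,0,0]]
  ]
}}

```text
t: 15.2
tcp_pos: [559.2, 223.4, 66.5]
tcp_rot: [0.722, -0.692, 0.004, -0.005]
contact_force: [0.6, -0.1, 0.6]
grip_width: 0.343
```

```bash
python3 - <<'E'
from h import *
show()
E
```

```text
t 15.2 pos [559.2 223.4  66.5] yaw -1.528 z [ 0.013  0.001 -1.   ] F [ 0.6 -0.1  0.6] gw 0.343 q [ 0.72  0.09 -0.19  0.01 -1.28 -0.68]
```

>>> {"name": "send_rows", "arguments": {
  "increments": [
    [0.5,[0,0,0],[0,0,0]],
    [0.4,[0,0,0],[0,0,0]],
    [0.2,[0,0,0],[0,0,0]],
    [0.2,[0,0,0],[0,0,0]],
    [0.2,[0,0,0],[0,0,0]],
    [0.2,[0,0,-0.02],[0,0,0]],
    [0.2,[0,0,-0.04],[0,0,0]],
    [0.2,[0,0,-0.05],[0,0,0]],
    [0.2,[0,0,0],[0,0,0]]
  ]
}}

```text
t: 16.32
tcp_pos: [558.3, 222.7, 183.6]
tcp_rot: [0.722, -0.692, 0.005, -0.006]
contact_force: [-0.7, 0.3, -0.5]
grip_width: 0.799
```

```bash
python3 - <<'E'
from h import *
show()
s=bot.snapshot("side");cv2.imwrite("pics/s10.png",s["img"][:,:,::-1])
d=bot.snapshot("wrist");cv2.imwrite("pics/w10.png",d["img"][:,:,::-1])
show()
E
```

```text
t 16.325 pos [558.3 222.7 183.6] yaw -1.528 z [ 0.015  0.001 -1.   ] F [-0.7  0.3 -0.5] gw 0.799 q [ 0.72  0.03 -0.03  0.01 -1.49 -0.68]
t 16.425 pos [556.5 222.2 178.3] yaw -1.528 z [ 0.008 -0.002 -1.   ] F [-1.1 -1.4 -0.8] gw 0.797 q [ 0.72  0.03 -0.04  0.01 -1.49 -0.68]
```

View pics/s10.png

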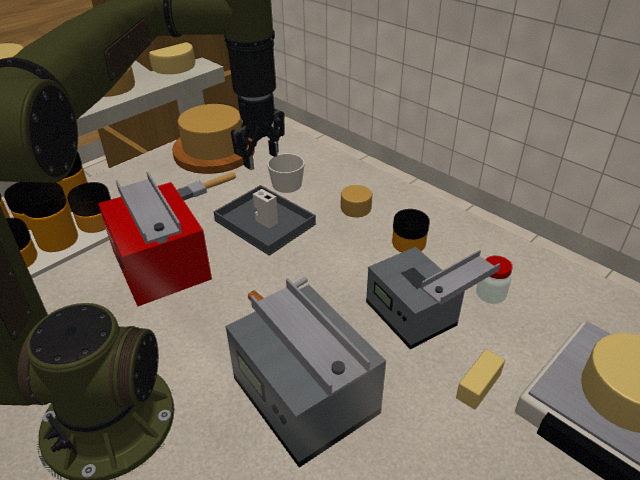

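View pics/w10.png

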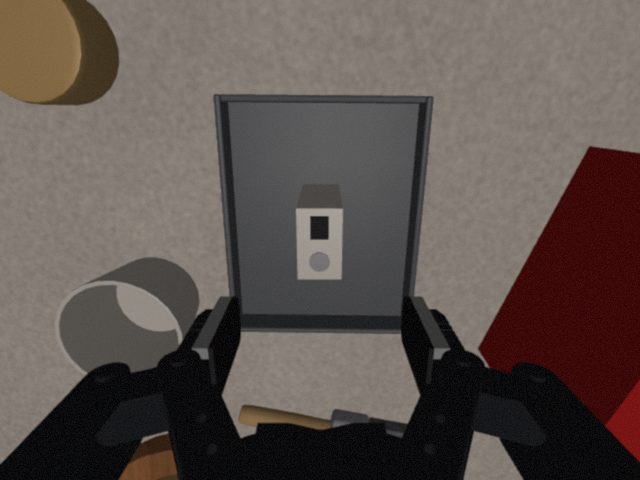

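The logger stands upright in the tray. In the side view it is at (264,207), and in the wrist view it is in the middle of the tray. The plate is still open, the bystanders are unmoved, and the gripper is clear.

```bash
python3 -c "
from station import bot
print(bot.sign_off())"
```

```text
the job is handed in; nothing more can be done
None
```

The job is handed in, and the logger is standing upright near the middle of the grey tray. No verdict was reported. It took about 16.4 s of the 54 s.

- **Plate:** I pushed it open with the closed fingers to about 1.47 rad, worked out from the finger position. It looked unmoved in the last picture.
- **Logger:** I pressed it about 8 mm by the measured height, at about 3.8 N. That is at or slightly past the 8 mm advised, but short of the 9 mm stop. The camera then showed it sprung up. The grip read about 29 mm on its 30 mm width when I drew it out. It touched down at TCP height 66.3 mm, against the 66 mm I expected.
- **Last checks:** The side and wrist pictures show the gripper clear of everything. The bystanders in the side picture look unmoved; the trier is hidden behind the larger grey dock there, and I took no second top picture.
- **Disagreements:**
  - Where the side and top views met, they differed by up to 4 mm.
  - One brightness mask of the logger's top caught only part of it, so I used the corners read by eye instead.
  - The last step down in the tray pushed with about 17 N before I eased off and opened the gripper.

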